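# Show the full rivet tin to the bench monitor

## Task

Raise the folded bench monitor's stiff-hinged screen by its carry bar to 75 degrees from its base and let go, so that its camera looks over the mat. Then heft the three identical rivet tins, find the heaviest by feel, and finish while holding that one up, upright and still, at the view point in front of the screen; show no other tin there. Leave the two lighter tins standing upright on the mat, tip no tin over, and do not disturb the bottles, the mallet or the steel block.

Things in the scene. Friction and masses are not known exactly. Their poses are not given: they have to be found in the camera images.
- monitor: fixed grey base of the bench monitor, 170 (x) x 240 (y) x 34 mm high, keys on its top. Stands on the mat, its position and yaw vary. Origin: centre of its underside, on the mat's top at z = 3 mm; its own x axis points away from the front, towards the hinge at the rear edge; z up
- screen (a joint): angle of the blue screen panel (155 mm deep, 238 mm wide, 14 mm thick, 0.6 kg) from lying flat on the base: 0 = folded flat, 1.309 rad (75 degrees) = wanted, stop at 2.1. It starts between 0 and 0.25. Its front edge rises as the angle grows. The hinge is stiff and the screen stays where it is left; lifting it by the bar takes about 5 to 10 N
- hinge (a point): point on the screen's hinge axis, 80 mm along +x and 45 mm above the origin of the monitor base; the axis runs along the base's y
- bar (a point): middle of the black round carry bar on the screen's free edge, 12 mm thick and 120 mm long, parallel to the hinge axis, 210 mm from it in the plane of the panel. Bar and two end stays form a loop: between bar and panel edge 44 mm are clear, between the stays 108 mm. With the screen folded flat the bar lies 48 mm above the table, with nothing under it but the mat. It can be pinched from above, fingers closing across the bar, and turns between the fingers as the screen rises
- view (a point): the view point, a point in the air fixed to the monitor base: where the centre of the shown tin's underside belongs, on the base's middle line, 130 mm towards the front from the base's origin (45 mm before its front edge) and 140 mm above the base's underside
- tin_a: one of three outwardly identical closed round rivet tins (brass-coloured, green band, dark lid), 56 mm diameter, 70 mm high, standing upright on the mat; its contents cannot be seen. The heaviest weighs between 0.55 and 0.7 kg, the two others between 0.23 and 0.33 kg; which is which changes each time, and the contents may shift by a few mm inside. Origin: centre of its underside, z up
- tin_b: one of three outwardly identical closed round rivet tins (brass-coloured, green band, dark lid), 56 mm diameter, 70 mm high, standing upright on the mat; its contents cannot be seen. The heaviest weighs between 0.55 and 0.7 kg, the two others between 0.23 and 0.33 kg; which is which changes each time, and the contents may shift by a few mm inside. Origin: centre of its underside, z up
- tin_c: one of three outwardly identical closed round rivet tins (brass-coloured, green band, dark lid), 56 mm diameter, 70 mm high, standing upright on the mat; its contents cannot be seen. The heaviest weighs between 0.55 and 0.7 kg, the two others between 0.23 and 0.33 kg; which is which changes each time, and the contents may shift by a few mm inside. Origin: centre of its underside, z up
- mat: large dark cutting mat with a pale grid, 660 x 1160 mm, fixed flat on the table, its top at z = 3 mm. Origin: centre of its underside
- dye1: white dye bottle, 44 mm diameter, 100 mm high, upright; to be left alone. Origin: centre of its underside
- dye2: white dye bottle, 44 mm diameter, 100 mm high, upright; to be left alone. Origin: centre of its underside
- mallet: wooden mallet lying on the mat: head 60 x 100 x 60 mm centred 50 mm along its +x, handle 26 mm thick reaching 130 mm along its -x; to be left alone. Origin: on the mat under it, 20 mm from the head's near face, on the handle's side
- block: dark steel block 90 x 60 x 30 mm; to be left alone. Origin: centre of its underside
Not all that is in view belongs to the job. Leave any red look-alike of the tin_a alone.

How it is judged:
By the outcome, as a careful person would: the job done as asked, in the order asked, and still so for the second after the job is handed in, while the arm keeps its last pose, push and grip.
It also fails if it takes over 72 s, if anything falls off the work surface, if the arm or the gripper's body presses on something with over 40 N, if the wrist force passes 120 N, or if a joint passes its speed limit or range.

## Robot

A 6-joint arm with a two-finger parallel gripper is mounted at the origin on the work surface. World frame = base frame: x ahead of the robot, y to its left, z up, the work surface at z = 0. Lengths are in m, angles in rad, forces in N, time in s.
With the tool pointing down it reaches from about 0.4 to 0.825 m from the base axis. Payload 7 kg.
Tool frame: the origin (TCP) lies on the centre line of the jaws, within the pads' length; the fingertips stand 22 mm ahead of it and the grasp point (between the pads) lies 3 mm ahead of it; z points along the fingers, y is the line along which they close (so a half turn about z gives the same grasp; the last joint's range is limited). The gripper opens to 85 mm and grips with 20 to 120 N. Pads are 22 mm wide; open, the fingers measure 114 mm over their backs; the gripper's body (76 mm by 85 mm) begins 54 mm behind the grasp point. The pads swing forward as they close: fully open they stand 13 mm farther back than shut.
Start: joints at [1.405, 0.359, 0.012, 0, -1.224, -0.288], TCP at [0.296, 0.607, 0.253] pointing down, gripper open.
Joint ranges: [-3.07, 3.07], [-1.43, 2.12], [-1.02, 1.25], [-3.03, 1.67], [-3.05, -0], [-3.03, 3.03]. Speed limits (rad/s): [2.39, 2.39, 3.01, 3.14, 3.14, 3.14].

## Interface

Orientations are given as a unit quaternion [w, x, y, z].
In Python, from workcell import robot gives the robot as it stands.
- The arm moves only by the shell command python3 -m creep 'ROWS' [FORCE]. ROWS is JSON, a list of rows, each an object of numbers: "wx", "wy", "wz": the turn, a rotation vector about the tool's x, y, z in rad; "tx", "ty", "tz": the shift along the tool's x, y, z in m; "grip": the gripper command: -1 is fully open, 1 is shut, values between are in proportion. In form: [{"wx": .., "wy": .., "wz": .., "tx": .., "ty": .., "tz": .., "grip": ..}, ...]. A call has 1 to 5 rows; each row is the pose to reach, as a shift and turn from the pose commanded when the call began, along the tool's axes at that moment; what a row does not reach only later rows make up. A row lasts 1/10 s, in which the tool goes at most 50 mm and 8.59 degrees, less where a joint would pass 70% of its speed; a pose out of reach is approached as far as the arm can. A call with a gripper value outside its range is refused whole. The fingers move at their own pace and stop on an object; FORCE is the grip in N (left out, the last holds). Time passes only in rows, so rows that repeat a pose let the fingers close. It gives the time, the measured TCP pose, the force, the opening and the grip force at its end, in the units of the state.
- robot.sense(): the state, without advancing time (a new reading comes with each control period).
- robot.get_image(name): name is "scene" or "top" or "wrist"; returns (picture, depth): 420x560x3 uint8, red, green, blue; 420x560 float32, m along the optical axis (not along the pixel's ray), 0 where there is no reading.
- robot.get_calibration(name): a dict with "intrinsics" (3x3 intrinsics, pixels), "distortion" ([k1, k2, p1, p2, k3] as OpenCV has them; the pictures are not rectified), "R" (3x3) and "t" (3): a world point X has camera coordinates R X + t. Camera axes: x right, y down, z forward; pixel columns grow to the right and rows downward; lengths in m; the calibration is good to about 2 mm. A picture is of the moment at which its call begins: read the wrist's pose just before it. get_calibration takes no time and is no camera call; for the wrist camera it gives the pose at the moment of the call.
- robot.sign_off(): hands the job in; it is judged then, once.
The state is a dict: "time_s": time; "q": joint angles; "dq": joint speeds; "joint_efforts": joint torques, N m; "tool_pos": TCP position; "eef_rot": TCP orientation; "contact_force": force on the tool from outside, world axes, zero at the start; "moment": the same for the moment, N m; "finger_gap": finger opening in m; "finger_force": force on a finger pad.
Only numpy, scipy, OpenCV 4.12 (cv2) and the standard library are available. Lean on these libraries where they do the work, as an engineer would, in place of code of your own. Each camera call takes 0.05 s, during which the arm holds its last target. There are 200 camera calls.

## Working session

There is one attempt and no reset: what is moved stays moved. The work goes in short steps, Python scripts to look and compute and a shell command to move; the robot and the scene stay as the last step left them, time stands still between calls to the robot, and variables do not carry over. Pictures are saved under pics/ and viewed, at most 10 in all, crops included, and the job is handed in when it is done.

```bash
ls; mkdir -p pics; cat > h.py <<'E'
import numpy as np, cv2
from workcell import robot
from scipy.spatial.transform import Rotation as Ro
def snap(n,f=None):
    c=robot.get_calibration(n); im,d=robot.get_image(n)
    if f: cv2.imwrite('pics/'+f,im[:,:,::-1])
    return im,d,c
def ray(c,uv):
    p=cv2.undistortPoints(np.array(uv,float).reshape(-1,1,2),np.array(c['intrinsics']),np.array(c['distortion'])).reshape(-1,2)
    v=np.c_[p,np.ones(len(p))]; R=np.array(c['R']); t=np.array(c['t'])
    return -R.T@t, v@R, v
def onplane(c,uv,z):
    o,d,_=ray(c,uv); return o+d*((z-o[2])/d[:,2])[:,None]
def pts(c,uv,depth):
    o,d,_=ray(c,uv); uv=np.array(uv,int).reshape(-1,2); return o+d*depth[uv[:,1],uv[:,0]][:,None]
def cloud(c,depth):
    h,w=depth.shape; u,v=np.meshgrid(np.arange(w),np.arange(h)); uv=np.c_[u.ravel(),v.ravel()]
    return pts(c,uv,depth).reshape(h,w,3)
def rot(s): w,x,y,z=s['eef_rot']; return Ro.from_quat([x,y,z,w]).as_matrix()
def totool(target):
    s=robot.sense(); return rot(s).T@(np.array(target)-s['tool_pos'])
E
python3 - <<'E'
from h import *
s=robot.sense(); print(s); print(rot(s).round(3))
for n in('top','scene'):
    im,d,c=snap(n,n+'1.png'); print(n,(-np.array(c['R']).T@c['t']).round(3))
E
```

```text
pics
{'time_s': 0.0, 'q': array([ 1.40512671e+00,  3.59415510e-01,  1.10844467e-02, -3.42939106e-04,
       -1.22409865e+00, -2.88094640e-01]), 'dq': array([ 0.00085663, -0.00051217,  0.000595  ,  0.00012213,  0.00222559,
       -0.00082235]), 'joint_efforts': array([-1.20104956e-03, -5.83319378e+01,  2.93420792e+01,  6.93682685e+00,
       -6.15851735e-03,  2.08197372e-05]), 'tool_pos': array([0.29572127, 0.60629375, 0.25235757]), 'eef_rot': array([ 8.25024608e-04,  9.74358991e-01, -2.24997477e-01, -1.10956984e-04]), 'contact_force': array([ 0.16573385,  0.19260346, -0.62348419]), 'moment': array([ 0.04043394, -0.0256616 , -0.00780193]), 'finger_force': 0.0, 'finger_gap': 0.08552788447194322}
[[ 0.899 -0.438 -0.001]
 [-0.438 -0.899 -0.002]
 [ 0.     0.002 -1.   ]]
top [0.435 0.032 1.256]
scene [ 1.37  -0.969  1.002]
```

View pics/top1.png

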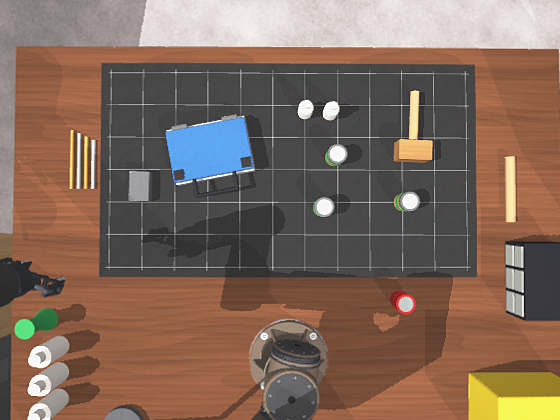

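View pics/scene1.png

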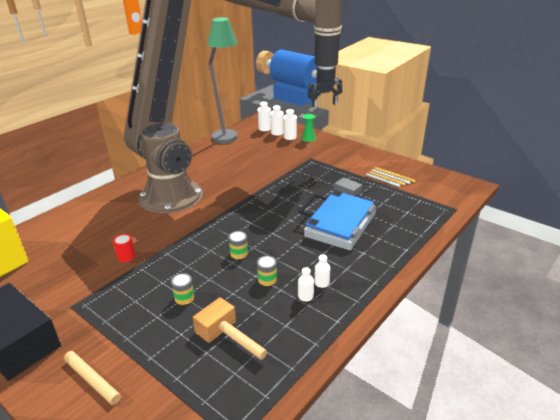

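Top view: three brass tins with green bands at (338,154), (324,207) and (409,201). The blue screen is at (210,150), with its bar at about (225,190). Bottles are at (306,109) and (331,110), the mallet at (414,150), the block at (139,186). The only thing that could be mistaken for a tin is the red one at (404,303), off the mat, which I'll leave alone.

```bash
python3 - <<'E'
from h import *
im,d,c=snap('top'); P=cloud(c,d)
hsv=cv2.cvtColor(im,cv2.COLOR_RGB2HSV)
# tins & others: height blobs over mat
z=P[:,:,2]
m=((z>0.06)&(z<0.2)&(P[:,:,0]>0.3)&(P[:,:,1]<0.1)).astype(np.uint8)
n,l,st,ce=cv2.connectedComponentsWithStats(m)
for i in range(1,n):
    if st[i,4]>30:
        q=P[l==i]; zt=np.percentile(q[:,2],90); t=q[q[:,2]>zt-0.008]
        print(ce[i].round(0),st[i,4],((t.min(0)+t.max(0))/2).round(3),np.ptp(t,axis=0).round(3))
# blue screen
b=((hsv[:,:,0]>100)&(hsv[:,:,0]<120)&(hsv[:,:,1]>150)); b[:, :150]=0;b[:,280:]=0;b[220:]=0
q=P[b]; ce=q.mean(0); u,s,v=np.linalg.svd(q-ce,full_matrices=False); nrm=v[2]*np.sign(v[2,2])
print('screen n',nrm.round(3),'tilt deg',np.degrees(np.arccos(nrm[2])),ce.round(3),'rms',s[2]/len(q)**.5)
r=cv2.minAreaRect((q[:,:2]*1000).astype(np.float32)); print(r, cv2.boxPoints(r).round(0).tolist())
# bar region
big=cv2.resize(im[100:210,150:270],None,fx=6,fy=5,interpolation=cv2.INTER_CUBIC); cv2.imwrite('pics/mon.png',big[:,:,::-1])
E
```

```text
[305. 107.] 168 [ 0.755 -0.048  0.102] [0.02  0.018 0.012]
[331. 108.] 168 [ 0.752 -0.125  0.102] [0.021 0.018 0.009]
[415. 149.] 534 [ 0.631 -0.372  0.064] [0.062 0.101 0.008]
[336. 154.] 316 [ 0.617 -0.139  0.073] [0.056 0.056 0.01 ]
[409. 201.] 321 [ 0.479 -0.351  0.073] [0.053 0.059 0.011]
[324. 207.] 310 [ 0.462 -0.101  0.073] [0.055 0.055 0.011]
[538. 253.] 907 [ 0.328 -0.719  0.1  ] [0.055 0.108 0.012]
screen n [0.934 0.207 0.292] tilt deg 73.03343264217638 [0.632 0.235 0.062] rms 0.041322145935183206
((559.4044799804688, 199.49917602539062), (307.14404296875, 281.6181335449219), 10.909286499023438) [[382.0, 309.0], [435.0, 32.0], [737.0, 90.0], [684.0, 367.0]]
```

View pics/mon.png

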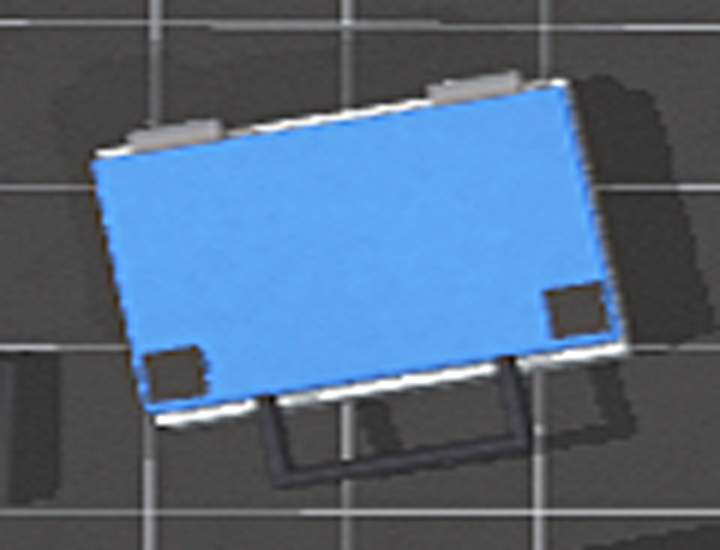

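The crop shows the blue screen with corners at (95,160), (565,85), (622,340) and (148,410). The bar runs from (285,481) to (530,441) on the robot's side.

```bash
python3 - <<'E'
from h import *
im,d,c=snap('top'); P=cloud(c,d)
hsv=cv2.cvtColor(im,cv2.COLOR_RGB2HSV); z=P[:,:,2]
b=((hsv[:,:,0]>95)&(hsv[:,:,0]<120)&(hsv[:,:,1]>120)&(z>0.04)&(z<0.15)).astype(np.uint8); b[:,:150]=0;b[:,280:]=0;b[220:]=0
b=cv2.erode(b,np.ones((3,3)))>0
q=P[b]; A=np.c_[q[:,:2],np.ones(len(q))]; k=np.linalg.lstsq(A,q[:,2],rcond=None)[0]
print('plane',k.round(4),'tilt',np.degrees(np.arctan(np.hypot(k[0],k[1]))),'dir',np.degrees(np.arctan2(-k[1],-k[0])), 'rms',(A@k-q[:,2]).std())
f=lambda L:np.array([[150+x/6-.4,100+y/5-.4] for x,y in L])
cor=f([(95,160),(565,85),(622,340),(148,410)]); bar=f([(285,481),(530,441),(408,461)])
def onk(uv):
    o,dd,_=ray(c,uv); t=(k[0]*o[0]+k[1]*o[1]+k[2]-o[2])/(dd[:,2]-dd[:,:2]@k[:2]); return o+dd*t[:,None]
C=onk(cor); print('corners',C.round(3).tolist())
print('sides',[np.linalg.norm(C[i]-C[(i+1)%4]).round(3) for i in range(4)])
for a,e in((1,0),(2,3)): w=C[e]-C[a]; print('yaw of +y',np.degrees(np.arctan2(-w[0],w[1])))
# bar by depth along line
uv=np.array([bar[0]+(bar[1]-bar[0])*t for t in np.linspace(.15,.85,15)]).round().astype(int)
print('bar depth',[pts(c,[u],d)[0].round(3).tolist() for u in uv][::2])
print('bar plane z.05',onplane(c,bar,.06).round(3).tolist())
E
```

```text
plane [-0.0403 -0.0076  0.085 ] tilt 2.3507284599408598 dir 10.73323564227486 rms 0.0022915464489311234
corners [[0.684, 0.364, 0.055], [0.729, 0.133, 0.055], [0.577, 0.104, 0.061], [0.535, 0.336, 0.061]]
sides [np.float64(0.235), np.float64(0.155), np.float64(0.235), np.float64(0.151)]
yaw of +y 11.011578729987017
yaw of +y 10.149277912036633
bar depth [[0.496, 0.251, 0.065], [0.499, 0.24, 0.058], [0.502, 0.228, 0.059], [0.505, 0.216, 0.064], [0.508, 0.202, 0.058], [0.508, 0.19, 0.061], [0.51, 0.178, 0.066], [0.514, 0.166, 0.062]]
bar plane z.05 [[0.494, 0.269, 0.06], [0.517, 0.149, 0.06], [0.505, 0.209, 0.06]]
```

```bash
cat > rel.py <<'E'
import sys
from h import *
# rel.py x y z yawdeg(of tool y): remaining shift/turn in the tool frame, tool pointing down
x,y,z,a=map(float,sys.argv[1:5]); s=robot.sense(); R=rot(s); a=np.radians(a)
Y=np.array([np.cos(a),np.sin(a),0]); Z=np.array([0,0,-1.]); best=None
for sg in(1,-1):
    G=np.c_[np.cross(sg*Y,Z),sg*Y,Z]; w=Ro.from_matrix(R.T@G).as_rotvec()
    if best is None or np.linalg.norm(w)<np.linalg.norm(best): best=w
print('pos',s['tool_pos'].round(4),'t',(R.T@(np.array([x,y,z])-s['tool_pos'])).round(4),'w',best.round(3),'F',s['contact_force'].round(2),'M',s['moment'].round(2),'gap',round(s['finger_gap'],4),'ff',round(s['finger_force'],1),'T',s['time_s'],'q6',s['q'][5].round(2))
E
python3 -m creep '[{"tx":0.18,"ty":0.133,"wz":0.463,"grip":0.3},{"tx":0.18,"ty":0.133,"wz":0.463,"grip":0.3},{"tx":0.18,"ty":0.133,"wz":0.463,"grip":0.3},{"tx":0.18,"ty":0.133,"wz":0.463,"grip":0.3},{"tx":0.18,"ty":0.133,"wz":0.463,"grip":0.3}]' 40
python3 rel.py 0.505 0.209 0.16 10.7
```

```text
pos [0.2958 0.6064 0.2527] t [0.3622 0.2654 0.093 ] w [ 0.001 -0.001  0.93 ] F [-0.48  0.5   0.4 ] M [ 0.02 -0.    0.01] gap 0.0853 ff 0.0 T 0.2 q6 -0.29$[0]: bad value
```

```bash

python3 -m creep '[{"wx":0,"wy":0,"wz":0.463,"tx":0.18,"ty":0.133,"tz":0,"grip":0.3},{"wx":0,"wy":0,"wz":0.463,"tx":0.18,"ty":0.133,"tz":0,"grip":0.3},{"wx":0,"wy":0,"wz":0.463,"tx":0.18,"ty":0.133,"tz":0,"grip":0.3},{"wx":0,"wy":0,"wz":0.463,"tx":0.18,"ty":0.133,"tz":0,"grip":0.3},{"wx":0,"wy":0,"wz":0.463,"tx":0.18,"ty":0.133,"tz":0,"grip":0.3}]' 40
python3 rel.py 0.505 0.209 0.16 10.7
```

```text
time_s: 0.7
tool_pos: [0.4003, 0.4049, 0.2535]
eef_rot: [0.0, 0.896, -0.444, -0.0]
contact_force: [0.7, 1.1, 0.2]
finger_gap: 0.03
finger_force: 0.0
pos [0.4003 0.4049 0.2535] t [0.2192 0.0355 0.0936] w [ 0.    -0.     0.465] F [0.7  1.1  0.16] M [ 0.11 -0.02 -0.01] gap 0.03 ff 0.0 T 0.7 q6 -0.48
```

```bash

python3 -m creep '[{"wx":0,"wy":0,"wz":0.465,"tx":0.219,"ty":0.035,"tz":0.093,"grip":0.3},{"wx":0,"wy":0,"wz":0.465,"tx":0.219,"ty":0.035,"tz":0.093,"grip":0.3},{"wx":0,"wy":0,"wz":0.465,"tx":0.219,"ty":0.035,"tz":0.093,"grip":0.3},{"wx":0,"wy":0,"wz":0.465,"tx":0.219,"ty":0.035,"tz":0.093,"grip":0.3},{"wx":0,"wy":0,"wz":0.465,"tx":0.219,"ty":0.035,"tz":0.093,"grip":0.3}]' >/dev/null
python3 -m creep '[{"wx":0,"wy":0,"wz":0,"tx":0,"ty":0,"tz":0,"grip":0.3},{"wx":0,"wy":0,"wz":0,"tx":0,"ty":0,"tz":0,"grip":0.3}]'>/dev/null
python3 rel.py 0.505 0.209 0.16 10.7
python3 -c "
from h import *
im,d,c=snap('wrist','w1.png')
print(cv2.projectPoints(np.array([[.494,.269,.057],[.517,.149,.057],[.505,.209,.057]]),cv2.Rodrigues(np.array(c['R']))[0],np.array(c['t']),np.array(c['intrinsics']),np.array(c['distortion']))[0].reshape(-1,2).round())"
```

```text
pos [0.5051 0.2121 0.1599] t [ 0.003   0.0007 -0.0001] w [ 0.001 -0.001  0.   ] F [0.21 1.   0.55] M [ 0.06  0.04 -0.  ] gap 0.0299 ff 0.0 T 1.4 q6 -0.57
[[283. 290.]
 [283. 123.]
 [284. 213.]]
```

View pics/w1.png

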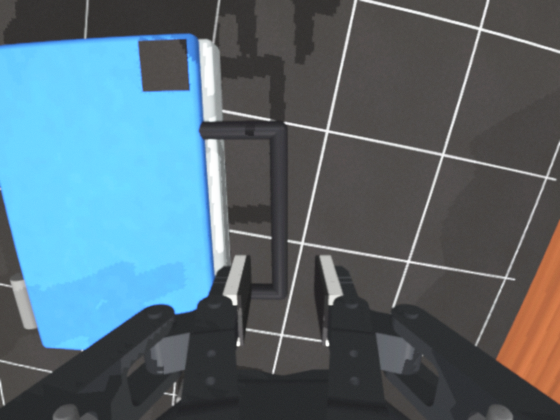

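The wrist view shows the bar at column 279, rows 125–295, with the fingers astride it. It sits about 3 mm nearer the screen than predicted, so I'll descend and pinch.

```bash

python3 -m creep '[{"wx":0,"wy":0,"wz":0,"tx":0.002,"ty":-0.001,"tz":0.04,"grip":0.3},{"wx":0,"wy":0,"wz":0,"tx":0.002,"ty":-0.001,"tz":0.07,"grip":0.3},{"wx":0,"wy":0,"wz":0,"tx":0.002,"ty":-0.001,"tz":0.09,"grip":0.3},{"wx":0,"wy":0,"wz":0,"tx":0.002,"ty":-0.001,"tz":0.1,"grip":0.3},{"wx":0,"wy":0,"wz":0,"tx":0.002,"ty":-0.001,"tz":0.1,"grip":0.3}]' 
python3 -m creep '[{"wx":0,"wy":0,"wz":0,"tx":0,"ty":0,"tz":0,"grip":1},{"wx":0,"wy":0,"wz":0,"tx":0,"ty":0,"tz":0,"grip":1},{"wx":0,"wy":0,"wz":0,"tx":0,"ty":0,"tz":0,"grip":1},{"wx":0,"wy":0,"wz":0,"tx":0,"ty":0,"tz":0,"grip":1},{"wx":0,"wy":0,"wz":0,"tx":0,"ty":0,"tz":0,"grip":1}]' 40
python3 - <<'E'
from h import *
s=robot.sense(); g=s['tool_pos']+rot(s)[:,2]*.003
h=np.array([.711,.248,.048]); xb=np.array([np.cos(np.radians(10.7)),np.sin(np.radians(10.7)),0])
print('q6',s['q'],'grasp',g.round(4),'rel',((g-h)@xb).round(4),'F',s['contact_force'])
a0=np.arctan2(g[2]-h[2],-(g-h)@xb); r=np.hypot(g[2]-h[2],(g-h)@xb); print('a0',np.degrees(a0),'r',r)
for a in [10,18,26,34,42,50,58,66,75]:
    A=np.radians(a); p=h-xb*.21*np.cos(A)+np.array([0,0,.21*np.sin(A)]); p0=h-xb*.21*np.cos(a0)+np.array([0,0,.21*np.sin(a0)])
    print(a,(rot(s).T@(p-p0)).round(4))
E
```

```text
time_s: 1.95
tool_pos: [0.5056, 0.212, 0.0597]
eef_rot: [0.001, 0.771, -0.637, -0.0]
contact_force: [-0.2, 0.5, 0.6]
finger_gap: 0.0302
finger_force: 0.0
time_s: 2.45
tool_pos: [0.5074, 0.2125, 0.0615]
eef_rot: [-0.002, 0.771, -0.637, 0.0]
contact_force: [2.5, 3.8, 2.7]
finger_gap: 0.0105
finger_force: 39.5
q6 [ 7.52892335e-01  3.56605608e-01 -4.98403994e-01  3.40697404e-04
 -7.12162776e-01 -5.63699697e-01] grasp [0.5074 0.2125 0.0585] rel -0.2066 F [2.52046536 3.76528941 2.65690003]
a0 2.9019863668993358 r 0.20690052014084628
10 [-0.     -0.003  -0.0258]
18 [-0.0001 -0.0102 -0.0542]
26 [-0.0001 -0.0212 -0.0814]
34 [-1.000e-04 -3.600e-02 -1.067e-01]
42 [-1.000e-04 -5.410e-02 -1.297e-01]
50 [-1.00e-04 -7.52e-02 -1.50e-01]
58 [-0.     -0.099  -0.1671]
66 [ 0.     -0.1249 -0.1808]
75 [ 1.000e-04 -1.560e-01 -1.917e-01]
```

```bash

python3 -m creep '[{"wx":0,"wy":0,"wz":0,"tx":0,"ty":-0.001,"tz":-0.013,"grip":1},{"wx":0,"wy":0,"wz":0,"tx":0,"ty":-0.003,"tz":-0.026,"grip":1},{"wx":0,"wy":0,"wz":0,"tx":0,"ty":-0.006,"tz":-0.040,"grip":1},{"wx":0,"wy":0,"wz":0,"tx":0,"ty":-0.010,"tz":-0.054,"grip":1},{"wx":0,"wy":0,"wz":0,"tx":0,"ty":-0.015,"tz":-0.068,"grip":1}]' 
python3 -m creep '[{"wx":0,"wy":0,"wz":0,"tx":0,"ty":-0.006,"tz":-0.013,"grip":1},{"wx":0,"wy":0,"wz":0,"tx":0,"ty":-0.013,"tz":-0.026,"grip":1},{"wx":0,"wy":0,"wz":0,"tx":0,"ty":-0.021,"tz":-0.039,"grip":1},{"wx":0,"wy":0,"wz":0,"tx":0,"ty":-0.030,"tz":-0.051,"grip":1},{"wx":0,"wy":0,"wz":0,"tx":0,"ty":-0.039,"tz":-0.062,"grip":1}]' 
python3 - <<'E'
from h import *
s=robot.sense(); g=s['tool_pos']+rot(s)[:,2]*.003
h=np.array([.711,.248,.048]); xb=np.array([np.cos(np.radians(10.7)),np.sin(np.radians(10.7)),0])
print(np.degrees(np.arctan2(g[2]-h[2],-(g-h)@xb)),np.hypot(g[2]-h[2],(g-h)@xb),s['contact_force'],s['moment'])
E
```

```text
time_s: 2.95
tool_pos: [0.52, 0.2148, 0.1275]
eef_rot: [0.0, 0.77, -0.638, -0.001]
contact_force: [2.6, 8.0, -10.9]
finger_gap: 0.0103
finger_force: 38.8
time_s: 3.45
tool_pos: [0.553, 0.2211, 0.1881]
eef_rot: [0.005, 0.77, -0.638, -0.004]
contact_force: [-22.2, 9.2, 4.8]
finger_gap: 0.0105
finger_force: 39.6
40.55001397881952 0.210921206788409 [-22.20548441   9.21457241   4.76019079] [ 3.2208182   8.16248361 -0.13110067]
```

```bash

python3 -m creep '[{"wx":0,"wy":0,"wz":0,"tx":0,"ty":-0.014,"tz":-0.017,"grip":1},{"wx":0,"wy":0,"wz":0,"tx":0,"ty":-0.028,"tz":-0.029,"grip":1},{"wx":0,"wy":0,"wz":0,"tx":0,"ty":-0.042,"tz":-0.040,"grip":1},{"wx":0,"wy":0,"wz":0,"tx":0,"ty":-0.058,"tz":-0.049,"grip":1},{"wx":0,"wy":0,"wz":0,"tx":0,"ty":-0.072,"tz":-0.055,"grip":1}]' 
python3 -m creep '[{"wx":0,"wy":0,"wz":0,"tx":0,"ty":-0.014,"tz":-0.005,"grip":1},{"wx":0,"wy":0,"wz":0,"tx":0,"ty":-0.022,"tz":-0.008,"grip":1},{"wx":0,"wy":0,"wz":0,"tx":0,"ty":-0.029,"tz":-0.010,"grip":1},{"wx":0,"wy":0,"wz":0,"tx":0,"ty":-0.029,"tz":-0.010,"grip":1},{"wx":0,"wy":0,"wz":0,"tx":0,"ty":-0.029,"tz":-0.010,"grip":1}]' 
python3 - <<'E'
from h import *
s=robot.sense(); g=s['tool_pos']+rot(s)[:,2]*.003
h=np.array([.711,.248,.048]); xb=np.array([np.cos(np.radians(10.7)),np.sin(np.radians(10.7)),0])
print(np.degrees(np.arctan2(g[2]-h[2],-(g-h)@xb)),np.hypot(g[2]-h[2],(g-h)@xb),s['contact_force'],s['moment'])
im,d,c=snap('top'); P=cloud(c,d); im,d,c=snap('scene','s2.png'); Q=cloud(c,d)
for n,p in(('top',P),('scene',Q)):
    X=p.reshape(-1,3)-h; a=X@xb; y=X@np.array([-xb[1],xb[0],0])
    L=[]
    k=(abs(y)<.10)&(a>-.15)&(a<.05)&(X[:,2]>.03)&(X[:,2]<.16)&(abs(-a*np.sin(1.309)+0)>-1)
    q=np.c_[a,X[:,2]][k]; print(n,len(q))
    if len(q)>50:
        for it in range(3):
            m=q.mean(0); u,s_,v=np.linalg.svd(q-m,full_matrices=False); r=abs((q-m)@v[1]); q=q[r<max(.004,np.percentile(r,80))] if it<2 else q
        print(np.degrees(np.arctan2(abs(v[0,1]),-v[0,0]*np.sign(v[0,1]))),m,s_[1]/len(q)**.5)
E
```

```text
time_s: 3.95
tool_pos: [0.6266, 0.2349, 0.2478]
eef_rot: [0.002, 0.771, -0.637, -0.002]
contact_force: [-21.4, 3.5, 24.6]
finger_gap: 0.0102
finger_force: 41.7
time_s: 4.45
tool_pos: [0.6577, 0.2411, 0.2585]
eef_rot: [-0.001, 0.771, -0.637, -0.0]
contact_force: [-8.0, 3.3, 16.3]
finger_gap: 0.0101
finger_force: 42.1
75.49571692062129 0.21430317084505238 [-7.96142726  3.29384608 16.28842684] [1.35728681 2.98904446 0.03717127]
top 184
71.37311113825382 [-0.03431031  0.14241108] 0.002492899005936642
scene 1053
74.05628343408274 [-0.0138142   0.09515344] 0.0015593339893354074
```

View pics/s2.png

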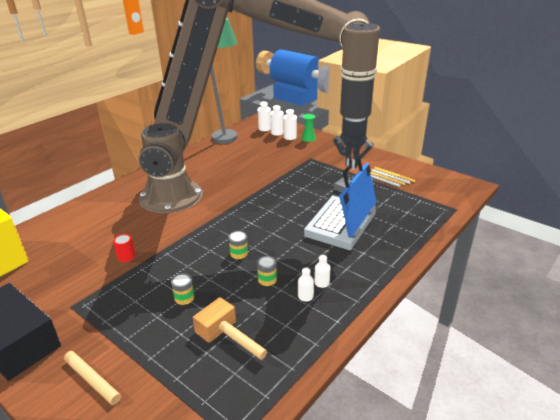

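The scene shows the screen standing, camera and keys clear, gripper on the bar. The angle estimates are 74–75.5°, so I'll nudge slightly, let go and retreat upward.

```bash

python3 -m creep '[{"wx":0,"wy":0,"wz":0,"tx":0,"ty":-0.002,"tz":-0.002,"grip":1},{"wx":0,"wy":0,"wz":0,"tx":0,"ty":-0.002,"tz":-0.002,"grip":1},{"wx":0,"wy":0,"wz":0,"tx":0,"ty":-0.002,"tz":-0.002,"grip":0.4},{"wx":0,"wy":0,"wz":0,"tx":0,"ty":-0.002,"tz":-0.002,"grip":0.4},{"wx":0,"wy":0,"wz":0,"tx":0,"ty":-0.002,"tz":-0.002,"grip":0.4}]' 
python3 -m creep '[{"wx":0,"wy":0,"wz":0,"tx":0,"ty":0,"tz":-0.02,"grip":0.4},{"wx":0,"wy":0,"wz":0,"tx":0,"ty":0,"tz":-0.05,"grip":0.4},{"wx":0,"wy":0,"wz":0,"tx":0,"ty":0,"tz":-0.08,"grip":0.4},{"wx":0,"wy":0,"wz":0,"tx":0,"ty":0.05,"tz":-0.09,"grip":0.4},{"wx":0,"wy":0,"wz":0,"tx":0,"ty":0.09,"tz":-0.09,"grip":0.4}]' 
python3 - <<'E'
from h import *
h=np.array([.711,.248,.048]); xb=np.array([np.cos(np.radians(10.7)),np.sin(np.radians(10.7)),0])
im,d,c=snap('scene'); p=cloud(c,d)
X=p.reshape(-1,3)-h; a=X@xb; y=X@np.array([-xb[1],xb[0],0])
hsv=cv2.cvtColor(im,cv2.COLOR_RGB2HSV).reshape(-1,3)
k=(abs(y)<.115)&(a>-.1)&(a<.05)&(X[:,2]>.02)&(X[:,2]<.17)&(hsv[:,0]>95)&(hsv[:,0]<125)&(hsv[:,1]>100)
q=np.c_[a,X[:,2]][k]
for it in range(3):
    m=q.mean(0); u,s_,v=np.linalg.svd(q-m,full_matrices=False); r=abs((q-m)@v[1]); q=q[r<max(.004,np.percentile(r,85))] if it<2 else q
print(len(q),np.degrees(np.arctan2(abs(v[0,1]),-v[0,0]*np.sign(v[0,1]))),m,s_[1]/len(q)**.5)
# bar pixels by depth: points near bar height
k=(abs(y)<.05)&(a>-.09)&(a<-.02)&(X[:,2]>.19)&(X[:,2]<.22); q=np.c_[a,X[:,2]][k]; print('bar scene',len(q),q.mean(0),np.median(q,0))
im,d,c=snap('top'); X=cloud(c,d).reshape(-1,3)-h; a=X@xb; y=X@np.array([-xb[1],xb[0],0])
k=(abs(y)<.05)&(a>-.09)&(a<-.02)&(X[:,2]>.19)&(X[:,2]<.22); q=np.c_[a,X[:,2]][k]; print('bar top',len(q),q.mean(0) if len(q) else '')
E
python3 rel.py 0.462 -0.101 0.18 10.7
```

```text
time_s: 5.05
tool_pos: [0.66, 0.2403, 0.2567]
eef_rot: [0.001, 0.771, -0.637, -0.0]
contact_force: [0.2, 0.1, 0.0]
finger_gap: 0.0255
finger_force: 0.0
time_s: 5.55
tool_pos: [0.5718, 0.2236, 0.3477]
eef_rot: [-0.0, 0.77, -0.638, 0.0]
contact_force: [0.7, -0.6, -0.1]
finger_gap: 0.025
finger_force: 0.0
1170 74.20394212736308 [-0.0118678   0.08964169] 0.0014725052879539448
bar scene 66 [-0.047649    0.20570888] [-0.04736639  0.20602857]
bar top 113 [-0.0547612   0.20620609]
pos [0.5685 0.2225 0.3487] t [0.2979 0.1656 0.1683] w [-0.     0.001  0.003] F [ 1.25 -0.   -0.03] M [-0.02 -0.1  -0.02] gap 0.0254 ff 0.0 T 5.65 q6 -0.5
```

Screen angle is about 74.5–75° and it stays put. Next is tin 1 at (0.462, -0.101).

```bash

python3 -m creep '[{"wx":0,"wy":0,"wz":0,"tx":0.149,"ty":0.083,"tz":0.04,"grip":-1},{"wx":0,"wy":0,"wz":0,"tx":0.149,"ty":0.083,"tz":0.04,"grip":-1},{"wx":0,"wy":0,"wz":0,"tx":0.149,"ty":0.083,"tz":0.04,"grip":-1},{"wx":0,"wy":0,"wz":0,"tx":0.149,"ty":0.083,"tz":0.04,"grip":-1},{"wx":0,"wy":0,"wz":0,"tx":0.149,"ty":0.083,"tz":0.04,"grip":-1}]' 40 >/dev/null
python3 -m creep '[{"wx":0,"wy":0,"wz":0,"tx":0.149,"ty":0.083,"tz":0.128,"grip":-1},{"wx":0,"wy":0,"wz":0,"tx":0.149,"ty":0.083,"tz":0.128,"grip":-1},{"wx":0,"wy":0,"wz":0,"tx":0.149,"ty":0.083,"tz":0.128,"grip":-1},{"wx":0,"wy":0,"wz":0,"tx":0.149,"ty":0.083,"tz":0.128,"grip":-1},{"wx":0,"wy":0,"wz":0,"tx":0.149,"ty":0.083,"tz":0.128,"grip":-1}]' >/dev/null
python3 -m creep '[{"wx":0,"wy":0,"wz":0,"tx":0,"ty":0,"tz":0,"grip":-1},{"wx":0,"wy":0,"wz":0,"tx":0,"ty":0,"tz":0,"grip":-1}]' >/dev/null
python3 rel.py 0.462 -0.101 0.045 10.7
python3 -c "
from h import *
im,d,c=snap('wrist','w2.png')
print(cv2.projectPoints(np.array([[.462,-.101,.073],[.617,-.139,.073]]),cv2.Rodrigues(np.array(c['R']))[0],np.array(c['t']),np.array(c['intrinsics']),np.array(c['distortion']))[0].reshape(-1,2).round())"
```

```text
pos [ 0.4661 -0.0997  0.1799] t [0.0004 0.0043 0.1349] w [-0.001 -0.     0.002] F [ 0.44 -1.12  0.2 ] M [ 0.03 -0.1   0.  ] gap 0.0851 ff 0.0 T 6.85 q6 -0.02
[[289. 215.]
 [ 75. 121.]]
```

View pics/w2.png

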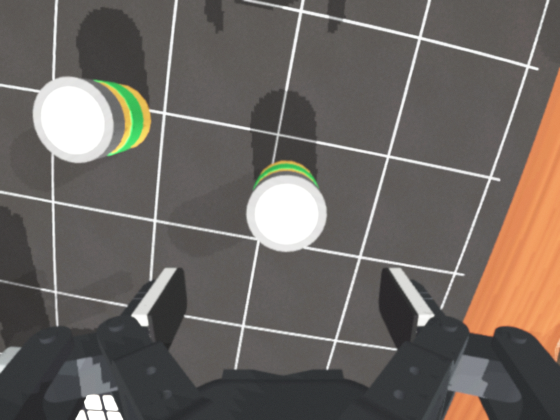

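The wrist close-up confirms a brass and green tin with its lid centred at (286,213), as predicted, and its neighbour at (75,119). Descend, grip, lift 40 mm and weigh.

```bash

python3 -m creep '[{"wx":0,"wy":0,"wz":0,"tx":0,"ty":0.003,"tz":0.04,"grip":-1},{"wx":0,"wy":0,"wz":0,"tx":0,"ty":0.003,"tz":0.08,"grip":-1},{"wx":0,"wy":0,"wz":0,"tx":0,"ty":0.003,"tz":0.11,"grip":-1},{"wx":0,"wy":0,"wz":0,"tx":0,"ty":0.003,"tz":0.135,"grip":-1},{"wx":0,"wy":0,"wz":0,"tx":0,"ty":0.003,"tz":0.135,"grip":-1}]' 
python3 -m creep '[{"wx":0,"wy":0,"wz":0,"tx":0,"ty":0,"tz":0,"grip":1},{"wx":0,"wy":0,"wz":0,"tx":0,"ty":0,"tz":0,"grip":1},{"wx":0,"wy":0,"wz":0,"tx":0,"ty":0,"tz":0,"grip":1},{"wx":0,"wy":0,"wz":0,"tx":0,"ty":0,"tz":0,"grip":1}]' 40
python3 -m creep '[{"wx":0,"wy":0,"wz":0,"tx":0,"ty":0,"tz":-0.01,"grip":1},{"wx":0,"wy":0,"wz":0,"tx":0,"ty":0,"tz":-0.025,"grip":1},{"wx":0,"wy":0,"wz":0,"tx":0,"ty":0,"tz":-0.04,"grip":1},{"wx":0,"wy":0,"wz":0,"tx":0,"ty":0,"tz":-0.04,"grip":1},{"wx":0,"wy":0,"wz":0,"tx":0,"ty":0,"tz":-0.04,"grip":1}]' 
for i in 1 2 3; do python3 -m creep '[{"wx":0,"wy":0,"wz":0,"tx":0,"ty":0,"tz":0,"grip":1}]' | grep contact; done
```

```text
time_s: 7.4
tool_pos: [0.4613, -0.0997, 0.0423]
eef_rot: [0.002, 0.771, -0.637, -0.001]
contact_force: [-0.4, 0.2, 0.3]
finger_gap: 0.0853
finger_force: 0.0
time_s: 7.8
tool_pos: [0.4636, -0.1, 0.0463]
eef_rot: [-0.001, 0.771, -0.637, 0.001]
contact_force: [-1.4, 2.8, 7.3]
finger_gap: 0.056
finger_force: 42.0
time_s: 8.3
tool_pos: [0.4621, -0.1004, 0.0849]
eef_rot: [-0.001, 0.771, -0.637, 0.0]
contact_force: [0.5, 0.2, -3.7]
finger_gap: 0.0558
finger_force: 43.3
contact_force: [-0.3, -0.4, -2.5]
contact_force: [-0.3, 0.4, -3.0]
contact_force: [-0.2, 0.2, -2.4]
```

Tin 1 weighs about 2.7 N, so it is light. Put it back and go to tin 2.

```bash

python3 -m creep '[{"wx":0,"wy":0,"wz":0,"tx":0,"ty":0,"tz":0.02,"grip":1},{"wx":0,"wy":0,"wz":0,"tx":0,"ty":0,"tz":0.034,"grip":1},{"wx":0,"wy":0,"wz":0,"tx":0,"ty":0,"tz":0.039,"grip":1},{"wx":0,"wy":0,"wz":0,"tx":0,"ty":0,"tz":0.039,"grip":1},{"wx":0,"wy":0,"wz":0,"tx":0,"ty":0,"tz":0.039,"grip":1}]' 
python3 -m creep '[{"wx":0,"wy":0,"wz":0,"tx":0,"ty":0,"tz":0,"grip":-1},{"wx":0,"wy":0,"wz":0,"tx":0,"ty":0,"tz":0,"grip":-1},{"wx":0,"wy":0,"wz":0,"tx":0,"ty":0,"tz":0,"grip":-1},{"wx":0,"wy":0,"wz":0,"tx":0,"ty":0,"tz":0,"grip":-1}]'
python3 -m creep '[{"wx":0,"wy":0,"wz":0,"tx":0,"ty":0,"tz":-0.03,"grip":-1},{"wx":0,"wy":0,"wz":0,"tx":0,"ty":0,"tz":-0.07,"grip":-1},{"wx":0,"wy":0,"wz":0,"tx":0,"ty":0,"tz":-0.11,"grip":-1},{"wx":0,"wy":0,"wz":0,"tx":0,"ty":0,"tz":-0.12,"grip":-1}]' 
python3 rel.py 0.617 -0.139 0.17 10.7
```

```text
time_s: 9.1
tool_pos: [0.4613, -0.1008, 0.0458]
eef_rot: [0.001, 0.771, -0.637, -0.0]
contact_force: [-5.8, 1.2, 9.4]
finger_gap: 0.0557
finger_force: 43.1
time_s: 9.5
tool_pos: [0.4621, -0.1005, 0.0453]
eef_rot: [0.0, 0.771, -0.637, 0.0]
contact_force: [-0.2, -0.1, 0.2]
finger_gap: 0.0857
finger_force: 0.0
time_s: 9.9
tool_pos: [0.4642, -0.1004, 0.1696]
eef_rot: [-0.002, 0.771, -0.637, 0.002]
contact_force: [1.1, -0.3, -0.2]
finger_gap: 0.0855
finger_force: 0.0
pos [ 0.4642 -0.1004  0.1696] t [ 0.0667 -0.1427  0.0006] w [-0.007 -0.001  0.003] F [ 1.11 -0.32 -0.16] M [ 0.03 -0.07  0.03] gap 0.0855 ff 0.0 T 9.9 q6 -0.01
```

```bash

python3 -m creep '[{"wx":0,"wy":0,"wz":0,"tx":0.067,"ty":-0.145,"tz":0,"grip":-1},{"wx":0,"wy":0,"wz":0,"tx":0.067,"ty":-0.145,"tz":0,"grip":-1},{"wx":0,"wy":0,"wz":0,"tx":0.067,"ty":-0.145,"tz":0,"grip":-1},{"wx":0,"wy":0,"wz":0,"tx":0.067,"ty":-0.145,"tz":0,"grip":-1},{"wx":0,"wy":0,"wz":0,"tx":0.067,"ty":-0.145,"tz":0,"grip":-1}]' 
python3 -m creep '[{"wx":0,"wy":0,"wz":0,"tx":0,"ty":0,"tz":0,"grip":-1},{"wx":0,"wy":0,"wz":0,"tx":0,"ty":0,"tz":0,"grip":-1}]' >/dev/null
python3 rel.py 0.617 -0.139 0.045 10.7
```

```text
time_s: 10.4
tool_pos: [0.6179, -0.1396, 0.1633]
eef_rot: [0.001, 0.77, -0.638, -0.001]
contact_force: [-0.9, 0.5, -0.5]
finger_gap: 0.0854
finger_force: 0.0
pos [ 0.6159 -0.1388  0.1653] t [ 0.0004 -0.0011  0.1203] w [0.    0.    0.002] F [-0.66 -0.47  1.12] M [-0.04  0.01  0.01] gap 0.0854 ff 0.0 T 10.6 q6 0.1
```

```bash

python3 -m creep '[{"wx":0,"wy":0,"wz":0,"tx":0,"ty":-0.001,"tz":0.04,"grip":-1},{"wx":0,"wy":0,"wz":0,"tx":0,"ty":-0.001,"tz":0.08,"grip":-1},{"wx":0,"wy":0,"wz":0,"tx":0,"ty":-0.001,"tz":0.105,"grip":-1},{"wx":0,"wy":0,"wz":0,"tx":0,"ty":-0.001,"tz":0.12,"grip":-1},{"wx":0,"wy":0,"wz":0,"tx":0,"ty":-0.001,"tz":0.12,"grip":-1}]' 
python3 -m creep '[{"wx":0,"wy":0,"wz":0,"tx":0,"ty":0,"tz":0,"grip":1},{"wx":0,"wy":0,"wz":0,"tx":0,"ty":0,"tz":0,"grip":1},{"wx":0,"wy":0,"wz":0,"tx":0,"ty":0,"tz":0,"grip":1},{"wx":0,"wy":0,"wz":0,"tx":0,"ty":0,"tz":0,"grip":1}]' 40
python3 -m creep '[{"wx":0,"wy":0,"wz":0,"tx":0,"ty":0,"tz":-0.01,"grip":1},{"wx":0,"wy":0,"wz":0,"tx":0,"ty":0,"tz":-0.025,"grip":1},{"wx":0,"wy":0,"wz":0,"tx":0,"ty":0,"tz":-0.04,"grip":1},{"wx":0,"wy":0,"wz":0,"tx":0,"ty":0,"tz":-0.04,"grip":1},{"wx":0,"wy":0,"wz":0,"tx":0,"ty":0,"tz":-0.04,"grip":1}]' 
for i in 1 2 3; do python3 -m creep '[{"wx":0,"wy":0,"wz":0,"tx":0,"ty":0,"tz":0,"grip":1}]' | grep contact; done
```

```text
time_s: 11.1
tool_pos: [0.6157, -0.1386, 0.0436]
eef_rot: [0.001, 0.771, -0.637, -0.001]
contact_force: [-0.4, 0.1, 1.0]
finger_gap: 0.0852
finger_force: 0.0
time_s: 11.5
tool_pos: [0.6187, -0.1388, 0.0473]
eef_rot: [-0.001, 0.771, -0.637, 0.001]
contact_force: [-1.4, 1.6, 6.3]
finger_gap: 0.0553
finger_force: 42.2
time_s: 12.0
tool_pos: [0.6176, -0.1388, 0.0853]
eef_rot: [-0.0, 0.771, -0.637, -0.0]
contact_force: [-0.5, -0.9, -7.3]
finger_gap: 0.0553
finger_force: 44.7
contact_force: [0.2, 0.3, -6.6]
contact_force: [0.7, -0.0, -7.0]
contact_force: [-1.1, -0.5, -7.4]
```

Tin 2 weighs about 7 N, clearly the heavy one. The task asks to heft all three and there is time, so I'll put it back and heft tin 3 too.

```bash

python3 -m creep '[{"wx":0,"wy":0,"wz":0,"tx":0,"ty":0,"tz":0.02,"grip":1},{"wx":0,"wy":0,"wz":0,"tx":0,"ty":0,"tz":0.034,"grip":1},{"wx":0,"wy":0,"wz":0,"tx":0,"ty":0,"tz":0.039,"grip":1},{"wx":0,"wy":0,"wz":0,"tx":0,"ty":0,"tz":0.039,"grip":1},{"wx":0,"wy":0,"wz":0,"tx":0,"ty":0,"tz":0.039,"grip":1}]' 
python3 -m creep '[{"wx":0,"wy":0,"wz":0,"tx":0,"ty":0,"tz":0,"grip":-1},{"wx":0,"wy":0,"wz":0,"tx":0,"ty":0,"tz":0,"grip":-1},{"wx":0,"wy":0,"wz":0,"tx":0,"ty":0,"tz":0,"grip":-1},{"wx":0,"wy":0,"wz":0,"tx":0,"ty":0,"tz":0,"grip":-1}]'
python3 -m creep '[{"wx":0,"wy":0,"wz":0,"tx":0,"ty":0,"tz":-0.03,"grip":-1},{"wx":0,"wy":0,"wz":0,"tx":0,"ty":0,"tz":-0.07,"grip":-1},{"wx":0,"wy":0,"wz":0,"tx":0,"ty":0,"tz":-0.11,"grip":-1},{"wx":0,"wy":0,"wz":0,"tx":0,"ty":0,"tz":-0.12,"grip":-1},{"wx":0,"wy":0,"wz":0,"tx":0,"ty":0,"tz":-0.12,"grip":-1}]' 
python3 rel.py 0.479 -0.351 0.17 10.7
```

```text
time_s: 12.8
tool_pos: [0.6171, -0.139, 0.0473]
eef_rot: [0.001, 0.771, -0.637, -0.001]
contact_force: [-6.0, 2.5, 7.3]
finger_gap: 0.055
finger_force: 44.5
time_s: 13.2
tool_pos: [0.6183, -0.1389, 0.0464]
eef_rot: [-0.0, 0.771, -0.637, 0.0]
contact_force: [0.3, -0.5, -0.4]
finger_gap: 0.0854
finger_force: 0.0
time_s: 13.7
tool_pos: [0.6193, -0.1389, 0.1687]
eef_rot: [-0.002, 0.771, -0.637, 0.002]
contact_force: [0.6, -0.6, -0.5]
finger_gap: 0.0851
finger_force: 0.0
pos [ 0.6193 -0.1389  0.1687] t [ 0.1819  0.1776 -0.0019] w [-0.005 -0.001  0.002] F [ 0.55 -0.58 -0.45] M [-0.    0.03 -0.05] gap 0.0851 ff 0.0 T 13.7 q6 0.1
```

```bash

python3 -m creep '[{"wx":0,"wy":0,"wz":0,"tx":0.182,"ty":0.177,"tz":0,"grip":-1},{"wx":0,"wy":0,"wz":0,"tx":0.182,"ty":0.177,"tz":0,"grip":-1},{"wx":0,"wy":0,"wz":0,"tx":0.182,"ty":0.177,"tz":0,"grip":-1},{"wx":0,"wy":0,"wz":0,"tx":0.182,"ty":0.177,"tz":0,"grip":-1},{"wx":0,"wy":0,"wz":0,"tx":0.182,"ty":0.177,"tz":0,"grip":-1}]' 
python3 -m creep '[{"wx":0,"wy":0,"wz":0,"tx":0,"ty":0,"tz":0,"grip":-1},{"wx":0,"wy":0,"wz":0,"tx":0,"ty":0,"tz":0,"grip":-1}]' >/dev/null
python3 rel.py 0.479 -0.351 0.045 10.7
```

```text
time_s: 14.2
tool_pos: [0.4785, -0.3487, 0.1646]
eef_rot: [0.0, 0.771, -0.637, -0.001]
contact_force: [0.1, -0.4, 0.2]
finger_gap: 0.0852
finger_force: 0.0
pos [ 0.479  -0.3485  0.1647] t [0.0027 0.0002 0.1197] w [ 0.002  0.001 -0.001] F [-0.22 -0.22 -0.67] M [ 0.03 -0.03  0.02] gap 0.0852 ff 0.0 T 14.4 q6 0.49
```

```bash

python3 -m creep '[{"wx":0,"wy":0,"wz":0,"tx":0.003,"ty":0,"tz":0.04,"grip":-1},{"wx":0,"wy":0,"wz":0,"tx":0.003,"ty":0,"tz":0.08,"grip":-1},{"wx":0,"wy":0,"wz":0,"tx":0.003,"ty":0,"tz":0.105,"grip":-1},{"wx":0,"wy":0,"wz":0,"tx":0.003,"ty":0,"tz":0.12,"grip":-1},{"wx":0,"wy":0,"wz":0,"tx":0.003,"ty":0,"tz":0.12,"grip":-1}]' 
python3 -m creep '[{"wx":0,"wy":0,"wz":0,"tx":0,"ty":0,"tz":0,"grip":1},{"wx":0,"wy":0,"wz":0,"tx":0,"ty":0,"tz":0,"grip":1},{"wx":0,"wy":0,"wz":0,"tx":0,"ty":0,"tz":0,"grip":1},{"wx":0,"wy":0,"wz":0,"tx":0,"ty":0,"tz":0,"grip":1}]' 40
python3 -m creep '[{"wx":0,"wy":0,"wz":0,"tx":0,"ty":0,"tz":-0.01,"grip":1},{"wx":0,"wy":0,"wz":0,"tx":0,"ty":0,"tz":-0.025,"grip":1},{"wx":0,"wy":0,"wz":0,"tx":0,"ty":0,"tz":-0.04,"grip":1},{"wx":0,"wy":0,"wz":0,"tx":0,"ty":0,"tz":-0.04,"grip":1},{"wx":0,"wy":0,"wz":0,"tx":0,"ty":0,"tz":-0.04,"grip":1}]' 
for i in 1 2 3; do python3 -m creep '[{"wx":0,"wy":0,"wz":0,"tx":0,"ty":0,"tz":0,"grip":1}]' | grep contact; done
```

```text
time_s: 14.9
tool_pos: [0.4799, -0.3487, 0.043]
eef_rot: [0.001, 0.771, -0.637, -0.003]
contact_force: [0.3, -0.2, -0.7]
finger_gap: 0.0853
finger_force: 0.0
time_s: 15.3
tool_pos: [0.4818, -0.3506, 0.0476]
eef_rot: [-0.0, 0.771, -0.637, 0.001]
contact_force: [0.5, 3.8, 5.3]
finger_gap: 0.0561
finger_force: 43.4
time_s: 15.8
tool_pos: [0.4809, -0.3506, 0.0865]
eef_rot: [-0.0, 0.771, -0.637, 0.0]
contact_force: [-0.1, 0.0, -3.7]
finger_gap: 0.0563
finger_force: 43.5
contact_force: [0.2, 0.1, -3.0]
contact_force: [-0.7, 0.5, -3.1]
contact_force: [-0.3, -1.1, -3.3]
```

Tin 3 weighs about 3.1 N, so tin 2 is the heaviest. Put this one back and return to tin 2.

```bash

python3 -m creep '[{"wx":0,"wy":0,"wz":0,"tx":0,"ty":0,"tz":0.02,"grip":1},{"wx":0,"wy":0,"wz":0,"tx":0,"ty":0,"tz":0.034,"grip":1},{"wx":0,"wy":0,"wz":0,"tx":0,"ty":0,"tz":0.039,"grip":1},{"wx":0,"wy":0,"wz":0,"tx":0,"ty":0,"tz":0.039,"grip":1},{"wx":0,"wy":0,"wz":0,"tx":0,"ty":0,"tz":0.039,"grip":1}]' 
python3 -m creep '[{"wx":0,"wy":0,"wz":0,"tx":0,"ty":0,"tz":0,"grip":-1},{"wx":0,"wy":0,"wz":0,"tx":0,"ty":0,"tz":0,"grip":-1},{"wx":0,"wy":0,"wz":0,"tx":0,"ty":0,"tz":0,"grip":-1},{"wx":0,"wy":0,"wz":0,"tx":0,"ty":0,"tz":0,"grip":-1}]'
python3 -m creep '[{"wx":0,"wy":0,"wz":0,"tx":0,"ty":0,"tz":-0.03,"grip":-1},{"wx":0,"wy":0,"wz":0,"tx":0,"ty":0,"tz":-0.07,"grip":-1},{"wx":0,"wy":0,"wz":0,"tx":0,"ty":0,"tz":-0.11,"grip":-1},{"wx":0,"wy":0,"wz":0,"tx":0,"ty":0,"tz":-0.12,"grip":-1},{"wx":0,"wy":0,"wz":0,"tx":0,"ty":0,"tz":-0.12,"grip":-1}]' 
python3 -m creep '[{"wx":0,"wy":0,"wz":0,"tx":-0.182,"ty":-0.177,"tz":0,"grip":-1},{"wx":0,"wy":0,"wz":0,"tx":-0.182,"ty":-0.177,"tz":0,"grip":-1},{"wx":0,"wy":0,"wz":0,"tx":-0.182,"ty":-0.177,"tz":0,"grip":-1},{"wx":0,"wy":0,"wz":0,"tx":-0.182,"ty":-0.177,"tz":0,"grip":-1},{"wx":0,"wy":0,"wz":0,"tx":-0.182,"ty":-0.177,"tz":0,"grip":-1}]' 
python3 -m creep '[{"wx":0,"wy":0,"wz":0,"tx":-0.003,"ty":0,"tz":0,"grip":-1},{"wx":0,"wy":0,"wz":0,"tx":-0.003,"ty":0,"tz":0,"grip":-1}]' >/dev/null
python3 rel.py 0.6175 -0.139 0.045 10.7
python3 - <<'E'
from h import *
im,d,c=snap('scene'); P=cloud(c,d)
for x,y in((.462,-.101),(.617,-.139),(.481,-.351)):
    k=(np.hypot(P[:,:,0]-x,P[:,:,1]-y)<.045)&(P[:,:,2]>.066)&(P[:,:,2]<.085); q=P[k]; print(len(q),((q.min(0)+q.max(0))/2).round(3),q.mean(0).round(3),q[:,2].std())
E
```

```text
time_s: 16.6
tool_pos: [0.4803, -0.3504, 0.0476]
eef_rot: [0.0, 0.771, -0.637, -0.001]
contact_force: [-3.4, 3.2, 6.2]
finger_gap: 0.056
finger_force: 44.2
time_s: 17.0
tool_pos: [0.4812, -0.3507, 0.0473]
eef_rot: [0.0, 0.771, -0.637, 0.0]
contact_force: [0.3, -0.5, -0.2]
finger_gap: 0.0855
finger_force: 0.0
time_s: 17.5
tool_pos: [0.4821, -0.3511, 0.1696]
eef_rot: [-0.001, 0.771, -0.637, 0.002]
contact_force: [-0.3, 0.2, -0.9]
finger_gap: 0.0854
finger_force: 0.0
time_s: 18.0
tool_pos: [0.6186, -0.14, 0.1654]
eef_rot: [0.001, 0.771, -0.637, -0.001]
contact_force: [0.4, -0.7, 0.3]
finger_gap: 0.0852
finger_force: 0.0
pos [ 0.6176 -0.1373  0.1651] t [0.0017 0.     0.1201] w [0.003 0.001 0.005] F [-1.3  -0.03 -0.35] M [-0.07  0.07  0.06] gap 0.0851 ff 0.0 T 18.2 q6 0.1
178 [ 0.465 -0.106  0.073] [ 0.465 -0.107  0.072] 0.00247847524766107
221 [ 0.618 -0.142  0.072] [ 0.62  -0.144  0.072] 0.0023894390672388505
244 [ 0.482 -0.353  0.072] [ 0.484 -0.354  0.073] 0.002329257594428961
```

```bash

python3 -m creep '[{"wx":0,"wy":0,"wz":0,"tx":0.001,"ty":0,"tz":0.04,"grip":-1},{"wx":0,"wy":0,"wz":0,"tx":0.001,"ty":0,"tz":0.08,"grip":-1},{"wx":0,"wy":0,"wz":0,"tx":0.001,"ty":0,"tz":0.105,"grip":-1},{"wx":0,"wy":0,"wz":0,"tx":0.001,"ty":0,"tz":0.12,"grip":-1},{"wx":0,"wy":0,"wz":0,"tx":0.001,"ty":0,"tz":0.12,"grip":-1}]' >/dev/null
python3 -m creep '[{"wx":0,"wy":0,"wz":0,"tx":0,"ty":0,"tz":0,"grip":1},{"wx":0,"wy":0,"wz":0,"tx":0,"ty":0,"tz":0,"grip":1},{"wx":0,"wy":0,"wz":0,"tx":0,"ty":0,"tz":0,"grip":1},{"wx":0,"wy":0,"wz":0,"tx":0,"ty":0,"tz":0,"grip":1},{"wx":0,"wy":0,"wz":0,"tx":0,"ty":0,"tz":0,"grip":1}]' 60
python3 -m creep '[{"wx":0,"wy":0,"wz":0,"tx":0,"ty":0,"tz":-0.01,"grip":1},{"wx":0,"wy":0,"wz":0,"tx":0,"ty":0,"tz":-0.04,"grip":1},{"wx":0,"wy":0,"wz":0,"tx":0,"ty":0,"tz":-0.08,"grip":1},{"wx":0,"wy":0,"wz":0,"tx":0,"ty":0,"tz":-0.12,"grip":1},{"wx":0,"wy":0,"wz":0,"tx":0,"ty":0,"tz":-0.14,"grip":1}]' 
python3 -m creep '[{"wx":0,"wy":0,"wz":0,"tx":-0.02,"ty":0.003,"tz":0,"grip":1},{"wx":0,"wy":0,"wz":0,"tx":-0.05,"ty":0.008,"tz":0,"grip":1},{"wx":0,"wy":0,"wz":0,"tx":-0.09,"ty":0.012,"tz":0,"grip":1},{"wx":0,"wy":0,"wz":0,"tx":-0.13,"ty":0.016,"tz":0,"grip":1},{"wx":0,"wy":0,"wz":0,"tx":-0.17,"ty":0.02,"tz":0,"grip":1}]' 
python3 -m creep '[{"wx":0,"wy":0,"wz":0,"tx":-0.04,"ty":0.005,"tz":0,"grip":1},{"wx":0,"wy":0,"wz":0,"tx":-0.08,"ty":0.01,"tz":0,"grip":1},{"wx":0,"wy":0,"wz":0,"tx":-0.12,"ty":0.015,"tz":0,"grip":1},{"wx":0,"wy":0,"wz":0,"tx":-0.16,"ty":0.02,"tz":0,"grip":1},{"wx":0,"wy":0,"wz":0,"tx":-0.185,"ty":0.024,"tz":0,"grip":1}]' 
python3 -m creep '[{"wx":0,"wy":0,"wz":0,"tx":0,"ty":0,"tz":0,"grip":1},{"wx":0,"wy":0,"wz":0,"tx":0,"ty":0,"tz":0,"grip":1},{"wx":0,"wy":0,"wz":0,"tx":0,"ty":0,"tz":0,"grip":1}]' >/dev/null
python3 rel.py 0.506 0.210 0.187 10.7
```

```text
time_s: 19.25
tool_pos: [0.6184, -0.1405, 0.0489]
eef_rot: [-0.0, 0.771, -0.637, 0.001]
contact_force: [-3.3, -3.1, 6.3]
finger_gap: 0.0545
finger_force: 64.8
time_s: 19.75
tool_pos: [0.6192, -0.1396, 0.1914]
eef_rot: [-0.002, 0.771, -0.637, 0.002]
contact_force: [1.1, 0.6, -6.3]
finger_gap: 0.0543
finger_force: 66.2
time_s: 20.25
tool_pos: [0.5652, 0.0248, 0.1872]
eef_rot: [-0.0, 0.77, -0.638, -0.001]
contact_force: [-0.2, 0.3, -7.2]
finger_gap: 0.0543
finger_force: 65.5
time_s: 20.75
tool_pos: [0.5067, 0.2029, 0.1874]
eef_rot: [-0.0, 0.771, -0.637, -0.001]
contact_force: [1.0, -0.3, -6.3]
finger_gap: 0.0548
finger_force: 65.5
pos [0.5079 0.2    0.1872] t [-0.0102 -0.      0.0002] w [ 0.001 -0.     0.002] F [-0.05 -0.11 -6.08] M [-0.07 -0.07  0.  ] gap 0.0544 ff 65.6 T 21.05 q6 -0.55
```

```bash

python3 -m creep '[{"wx":0,"wy":0,"wz":0,"tx":-0.005,"ty":0,"tz":-0.001,"grip":1},{"wx":0,"wy":0,"wz":0,"tx":-0.010,"ty":0,"tz":-0.001,"grip":1},{"wx":0,"wy":0,"wz":0,"tx":-0.010,"ty":0,"tz":-0.001,"grip":1},{"wx":0,"wy":0,"wz":0,"tx":-0.010,"ty":0,"tz":-0.001,"grip":1},{"wx":0,"wy":0,"wz":0,"tx":-0.010,"ty":0,"tz":-0.001,"grip":1}]' 
python3 rel.py 0.506 0.210 0.188 10.7
python3 - <<'E'
from h import *
im,d,c=snap('scene','s3.png'); P=cloud(c,d); hsv=cv2.cvtColor(im,cv2.COLOR_RGB2HSV)
k=(np.hypot(P[:,:,0]-.506,P[:,:,1]-.21)<.05)&(P[:,:,2]>.1)&(P[:,:,2]<.23)&(hsv[:,:,0]>40)&(hsv[:,:,0]<80)&(hsv[:,:,1]>100)
q=P[k]; print(len(q),q.min(0).round(3),q.max(0).round(3))
k=(np.hypot(P[:,:,0]-.481,P[:,:,1]+.351)<.05)&(P[:,:,2]>.005)&(hsv[:,:,0]>40)&(hsv[:,:,0]<80)&(hsv[:,:,1]>100)
q=P[k]; print('ref',len(q),q.min(0).round(3),q.max(0).round(3))
E
```

```text
time_s: 21.55
tool_pos: [0.5064, 0.2102, 0.1882]
eef_rot: [0.0, 0.771, -0.637, -0.0]
contact_force: [-0.9, -0.4, -6.7]
finger_gap: 0.0544
finger_force: 65.6
pos [0.5064 0.2102 0.1882] t [0.0001 0.0004 0.0002] w [ 0.    -0.     0.002] F [-0.92 -0.43 -6.66] M [-0.01 -0.02  0.02] gap 0.0544 ff 65.6 T 21.55 q6 -0.56
80 [0.489 0.178 0.155] [0.54  0.207 0.184]
ref 118 [ 0.47  -0.382  0.005] [ 0.513 -0.324  0.047]
```

View pics/s3.png

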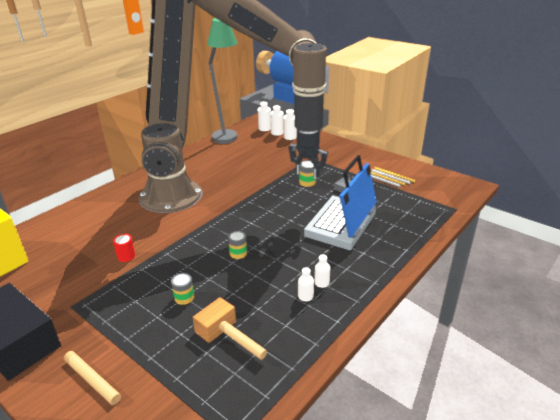

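The scene shows the heavy tin held upright at (307,175) in front of the raised screen. The two light tins stand at (238,245) and (183,290), and everything else is untouched.

```bash
python3 -c "
from workcell import robot
print(robot.sense()['dq'].round(3)); print(robot.sign_off())"
```

```text
[ 0.    -0.003  0.001 -0.     0.001 -0.   ]
the job is handed in; nothing more can be done
None
```

The job is handed in at about 21.6 s: the screen measured roughly 74–75.5° after I let go of the bar, the heaviest tin (about 7 N, against 2.7 N and 3.1 N) is held upright and still at the view point, and the other two stand on the mat.

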